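# Snap the switch-box cover shut and take off the combination lockout padlock

## Task

The electrician's work on the ripening-room fan is finished, so put its grey switch box back into service: first press its hinged white terminal cover down until the catch snaps and holds it fully shut. Then turn the dial of the red lockout padlock clockwise, click by click, until its orange tick clicks in at the white index mark, take hold of the lock's body and pull it straight away from the black switch handle so that the shackle slides fully open, and slip the open shackle off the handle. Finish still holding the lock in the gripper, dial up, still and with its shackle open, lifted a good 100 mm clear above the box, with the cover shut and the cheeses and the screwdriver left where they are.

Things in the scene. Friction and masses are not known exactly. Their poses are not given: they have to be found in the camera images.
- box: Grey steel switch box, 260 (x) x 340 (y) x 80 mm high, fixed flat on the bench. Origin: centre of its underside; x points away from the robot at yaw 0, y to the left, z up. Right half: flat top at z = 80 mm with the padlock and the fixed black switch handle. Left half: wiring compartment under the white cover.
- handle_web (a point): On the box top (z = 80 mm), under the centre of the handle's upright locking web, 6 mm (x) by 16 mm (y); axes as the box. From the web's top the handle's bar, 16 mm wide, runs to +x, underside 23 and top 34 mm above the box top, to a round hub that begins 64 mm from here. The padlock's shackle goes round the web, through the eye under the bar.
- cover (a joint): Angle of the white terminal cover, a plate 185 mm from hinge to free edge, 132 mm wide, 5 mm thick, hinged on its far edge: 0 = shut, grows as its free edge (robot's side) lifts; it stays where it is left. At about 0.05 its nose meets the spring catch; from there 10 to 15 N straight down near the free edge makes it snap to 0 and stay shut. Fully shut is below 0.02.
- cover_hinge (a point): Middle of the cover's hinge line, 84 mm above the bench, axes as the box. When shut, the cover lies from here 185 mm towards the robot (-x) and its upper face is 3 mm above this point.
- cover_edge (a point): Point on the cover's upper face, middle of its width, 15 mm in from the free edge (170 mm from the hinge line).
- lock_mid (a point): Centre of the red padlock body, 54 (x) x 52 (y) x 24 mm thick, lying loose on the box top, dial up, about 0.32 kg. x points along the shackle to its bow, z up through the dial. Shackle: 8 mm round bar at mid thickness, legs at y = +18 and -18 mm, 28 mm free between, inside of the bow 30 mm from the body when closed. The flat sides at y = +26 and -26 mm are for gripping.
- shackle_gap (a point): Point that moves with the lock, 34.5 mm ahead (+x) of its centre, 18 mm to its +y side, mid thickness. Here stands the short leg; with the shackle fully open a 15 mm gap is left between its end and the body. To unhook: bring the lock forward until the web stands in line with the gap (7.5 mm ahead of the body), then move the lock 35 to 60 mm to its own -y; the web leaves through the gap.
- dial (a joint): Angle of the padlock's dial: 0 = orange tick at the white index mark (on the bow's side), the notch where the shackle is free; it starts negative and grows as the dial turns clockwise seen from above. It clicks in every 0.314 rad (20 clicks a turn); a click takes about 0.07 N m and holds. Every other click blocks the shackle. End stops at -1.75 and 0.8. The lock has a few degrees of play.
- dial_grip (a point): Centre of the dial, a black knurled knob 36 mm in diameter that stands 14 mm proud of the lock's face (24 to 38 mm above the box top); this point lies on its axis at mid height. x axis towards the orange tick.
- shackle (a joint): How far the shackle is drawn out of the lock body (m): 0 = closed, 0.020 = fully open. It slides with about 3 N of friction and stays where it is left; 1.5 mm of free play when locked. To open it, pull the lock body to its own -x: up to 15 mm until the bow bears on the web, then 20 mm more.
- loaf: Orange washed-rind cheese loaf, 170 x 100 x 75 mm, 0.9 kg, origin at the centre of its underside. Leave alone.
- tomme: Small white round cheese, 78 mm in diameter, 55 mm high, origin at the centre of its underside. Leave alone.
- driver: Screwdriver with orange handle, 200 mm long, lying along its x. Leave alone.
Things that resemble listed ones, but are neither listed nor needed, are in the scene too. There is more than one size of the part that bears lock_mid; the job needs the middle-sized.

How it is judged:
By the outcome, as a careful person would: the job done as asked, in the order asked, and still so for the second after the job is handed in, while the arm keeps its last pose, push and grip.
It also fails if it takes over 67 s, if anything falls off the work surface, if the arm or the gripper's body presses on something with over 40 N, if the wrist force passes 120 N, or if a joint passes its speed limit or range.

## Robot

A 6-joint arm with a two-finger parallel gripper is mounted at the origin on the work surface. World frame = base frame: x ahead of the robot, y to its left, z up, the work surface at z = 0. Lengths are in mm, angles in rad, forces in N, time in s.
With the tool pointing down it reaches from about 350 to 850 mm from the base axis. Payload 8.1 kg.
Tool frame: the origin (TCP) lies between the finger pads; the fingertips stand 17 mm ahead of it and the grasp point (between the pads) lies 2 mm behind it (robot.tip_reach is the distance from the TCP to the fingertips, in mm); z points along the fingers, y is the line along which they close (so a half turn about z gives the same grasp; the last joint's range is limited). The gripper opens to 93 mm and grips with 3 to 60 N. Pads are 15 mm wide; open, the fingers measure 128 mm over their backs; the gripper's body (75 mm by 188 mm) begins 65 mm behind the grasp point.
Start: joints at [1.151, 0.13, 1.488, -0, 1.523, -0.085], TCP at [197.127, 566.698, 235.635] pointing down, gripper open.
Joint ranges: [-2.96, 2.96], [-0.89, 2.26], [0.02, 2.5], [-1.34, 4.48], [0, 2.73], [-2.66, 2.66]. Speed limits (rad/s): [2.39, 2.39, 2.79, 3.14, 3.14, 3.14].

## Interface

Orientations are given as a unit quaternion [x, y, z, w].
In Python, from plant import robot, get_image, camera_model gives the robot as it stands.
- The arm moves only by the shell command python3 -m inch 'ROWS'. ROWS is JSON, a list of rows, each a list of 7 numbers: the finger opening in mm, from 0 to 93, then the shift along the world's x, y, z normalised to -1 to 1, where 1 is 0.2 m, then the turn, a rotation vector about the world's x, y, z normalised to -1 to 1, where 1 is 90 degrees. A call has 1 to 5 rows; each row shifts and turns the commanded pose from where the row before left it; what a row does not reach is not made up. A row lasts 1/10 s, in which the tool goes at most 50 mm and 8.59 degrees, less where a joint would pass 70% of its speed; a pose out of reach is approached as far as the arm can. A call with a number of a shift or a turn outside -1 to 1 is refused whole. A call with a gripper value outside its range is refused whole. The fingers move at their own pace and stop on an object; the grip force is fixed at half the most. Time passes only in rows, so rows that do not move let the fingers close. It gives the time, the measured TCP pose, the force, the opening and the grip force at its end, in the units of the state.
- robot.get_state(): the state, without advancing time (a new reading comes with each control period).
- get_image(name): name is "scene" or "top" or "wrist"; returns (picture, depth): 480x640x3 uint8, blue, green, red; 480x640 float32, mm along the optical axis (not along the pixel's ray), 0 where there is no reading.
- camera_model(name): a dict with "fx", "fy", "cx", "cy" (pixels), "rvec" (rotation vector, rad) and "tvec" (3), from world to camera coordinates, as OpenCV has them; the wrist camera has in their place "mount" (4x4, takes a point from camera to tool coordinates, whose origin is the TCP and whose axes are the flange's). Camera axes: x right, y down, z forward; pixel columns grow to the right and rows downward; lengths in mm; the calibration is good to about 2 mm. A picture is of the moment at which its call begins: read the wrist's pose just before it. camera_model takes no time and is no camera call.
- robot.finish_job(): hands the job in; it is judged then, once.
The state is a dict: "time_s": time; "joints": joint angles; "joint_velocities": joint speeds; "tau": joint torques, N m; "position": TCP position; "eef_rot": TCP orientation; "force": force on the tool from outside, world axes, zero at the start; "moment": the same for the moment, N m; "finger_gap": finger opening in mm; "gripper_force": force on a finger pad.
Only numpy, scipy, OpenCV 4.12 (cv2) and the standard library are available. Lean on these libraries where they do the work, as an engineer would, in place of code of your own. Each camera call takes 0.05 s, during which the arm holds its last target. There are 200 camera calls.

## Working session

There is one attempt and no reset: what is moved stays moved. The work goes in short steps, Python scripts to look and compute and a shell command to move; the robot and the scene stay as the last step left them, time stands still between calls to the robot, and variables do not carry over. Pictures are saved under pics/ and viewed, at most 10 in all, crops included, and the job is handed in when it is done.

```bash
ls; mkdir -p pics; cat > h.py <<'E'
import numpy as np, cv2
from scipy.spatial.transform import Rotation as R
from plant import robot, get_image, camera_model
def cam(name):
    m=camera_model(name); st=robot.get_state()
    if name=="wrist":
        T=np.eye(4);T[:3,:3]=R.from_quat(st["eef_rot"]).as_matrix();T[:3,3]=st["position"]
        W=T@np.array(m["mount"])
    else:
        E=np.eye(4);E[:3,:3]=R.from_rotvec(np.ravel(m["rvec"])).as_matrix();E[:3,3]=np.ravel(m["tvec"])
        W=np.linalg.inv(E)
    return m,W
def shoot(name,tag):
    m,W=cam(name); im,d=get_image(name)
    cv2.imwrite(f"pics/{tag}.png",im); np.savez(f"pics/{tag}.npz",im=im,d=d,W=W,K=[m["fx"],m["fy"],m["cx"],m["cy"]])
    return im,d
def load(tag):
    z=np.load(f"pics/{tag}.npz"); d=z["d"]; fx,fy,cx,cy=z["K"]; W=z["W"]
    v,u=np.mgrid[:d.shape[0],:d.shape[1]]
    P=np.stack([(u-cx)/fx*d,(v-cy)/fy*d,d],-1)@W[:3,:3].T+W[:3,3]
    P[d==0]=np.nan
    return z["im"],P,W,z["K"]
def pixz(tag,u,v,z):
    "pixel ray met with plane z"
    _,_,W,(fx,fy,cx,cy)=load(tag)
    r=W[:3,:3]@np.array([(u-cx)/fx,(v-cy)/fy,1]); c=W[:3,3]
    return c+r*(z-c[2])/r[2]
E
python3 - <<'E'
from h import *
shoot("top","t0"); shoot("scene","s0"); shoot("wrist","w0")
print(robot.get_state()["eef_rot"])
E
```

```text
pics
[ 1.66611105e-01  9.86022437e-01 -6.83858406e-04 -1.60943313e-04]
```

View pics/t0.png

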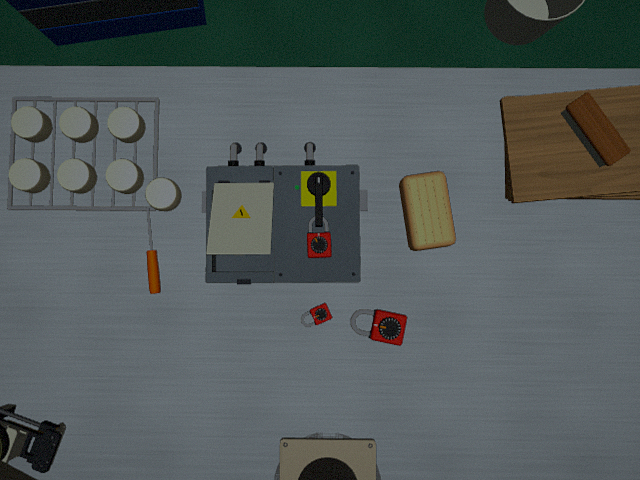

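View pics/s0.png

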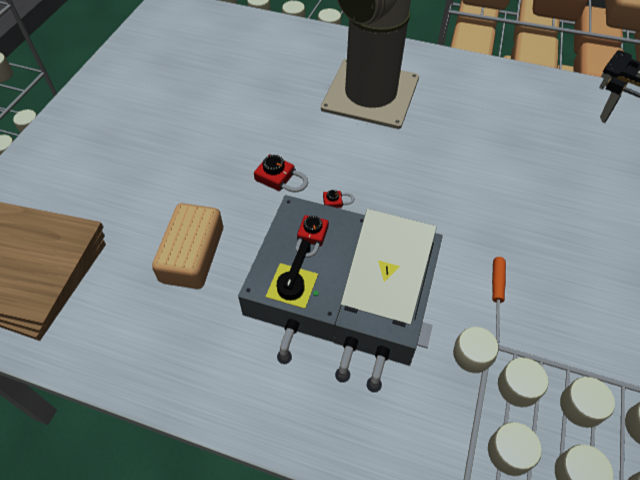

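The top view has +x up. The box spans (205–360, 165–283) with yaw near 0, the cover is open with its free edge at row ~254, and the middle-sized lock on the handle is at (319,245). Next I measure from depth.

```bash
python3 - <<'E'
from h import *
im,P,W,K=load("t0")
print("cam",W[:3,3],K)
for n,(u,v) in dict(boxTR=(350,175),boxBR=(350,275),lockface=(310,254),handle=(319,205),hub=(319,183),bodyface=(327,254),c1=(215,188),c2=(265,188),c3=(215,250),c4=(265,250),cm=(240,230)).items(): print(n,P[v,u].round(1))
# grey top plane mask
m=(abs(P[...,2]-80)<6)&(P[...,0]>250)&(np.abs(P[...,1])<400)
pts=P[m][:,:2].astype(np.float32); print(cv2.minAreaRect(pts),m.sum())
mk=np.zeros(m.shape,np.uint8); mk[m]=1
c=cv2.findContours(mk,0,2)[0]
for k in sorted(c,key=cv2.contourArea)[-3:]: print(cv2.minAreaRect(k),cv2.contourArea(k))
# white cover plane fit
r=P[190:250,218:262].reshape(-1,3); wm=im[190:250,218:262].min(-1).ravel()>120; r=r[wm]
c0=r.mean(0); n=np.linalg.svd(r-c0)[2][2]; n*=np.sign(n[2]); print(c0,n,"angle",np.arccos(n[2]))
# red lock, box
b,g,rr=[im[...,i].astype(int) for i in range(3)]
red=((rr>120)&(g<60)&(b<60)&(np.mgrid[:480,:640][0]<265)&(np.mgrid[:480,:640][0]>200)).astype(np.uint8)
red[:,:290]=0;red[:,345:]=0
k=cv2.convexHull(cv2.findNonZero(red)); print("red",cv2.minAreaRect(k), cv2.boundingRect(k))
E
python3 - <<'E'
import cv2
im=cv2.imread('pics/t0.png'); cv2.imwrite('pics/t0c.png',cv2.resize(im[155:295,195:370],None,fx=4.5,fy=4.0*4.5/4,interpolation=cv2.INTER_CUBIC)[:600,:800])
E
```

```text
cam [ 473.51503865   27.85744008 1383.5141448 ] [593.78578539 593.78578539 310.30147421 233.79169638]
boxTR [698.6 -43.3  83.4]
boxBR [478.2 -44.5  79.3]
lockface [522.5  43.3 103.9]
handle [627.5  24.8 115.5]
hub [675.2  25.1 115.1]
bodyface [522.7   6.7 105.9]
c1 [665.3 252.5  97.6]
c2 [666.6 143.3  94.1]
c3 [526.1 235.9 177.5]
c4 [527.1 134.3 174.4]
cm [569.6 189.4 148.8]
((594.2745361328125, 0.297210693359375), (261.3135070800781, 549.7688598632812), 1.5133349895477295) 12442
((438.75006103515625, 242.2500457763672), (1.4142134189605713, 0.7071067094802856), 45.0) 0.5
((428.8905944824219, 209.46388244628906), (72.71004486083984, 41.20992660522461), 81.7028579711914) 2241.0
((283.0, 223.5), (117.0, 154.0), 90.0) 11888.5
[nan nan nan] [0. 0. 1.] angle 0.0
red ((318.7855529785156, 244.7107391357422), (22.4719295501709, 21.373300552368164), 87.1375961303711) (308, 233, 22, 24)<stdin>:13: RuntimeWarning: Mean of empty slice.
  ret = um.true_divide(
```

```bash
python3 -m inch '[[93,0.24,-0.2,0.1,0,0,0],[93,0.24,-0.25,0.1,0,0,0],[93,0.2,-0.25,0,0,0,0],[93,0.2,-0.25,0,0,0,0],[93,0.2,-0.25,0,0,0,0]]'
```

```text
time_s: 0.65
position: [361.4, 382.8, 264.6]
eef_rot: [0.166, 0.986, -0.0, 0.0]
force: [0.7, 0.1, -0.5]
finger_gap: 93.1
gripper_force: 0.0
```

```bash
python3 - <<'E'
from h import *
print(camera_model("wrist"))
for n,(u,v,z) in dict(BL=(205,283,80),BR=(360,283,80),TR=(359,165,80),TL=(207,166,80),lock=(318.8,244.7,104),hub=(319,183,115)).items(): print(n,pixz("t0",u,v,z).round(1))
im,P,W,K=load("t0")
r=P[190:248,218:262].reshape(-1,3);r=r[np.isfinite(r).all(1)];r=r[r[:,2]>90]
c0=r.mean(0); n=np.linalg.svd(r-c0,full_matrices=False)[2][2]; n*=np.sign(n[2]); print(c0,n,"angle",np.arccos(n[2]))
E
python3 -m inch '[[93,0.2,-0.25,0.1,0,0,0],[93,0.1,-0.25,0.1,0,0,0],[93,0.1,-0.25,0.1,0,0,0],[93,0.1,-0.25,0.1,0,0,0],[93,0.1,-0.25,0.1,0,0,0]]'
python3 - <<'E'
from h import *
shoot("wrist","w1")
E
```

```text
{'fx': 408.6516137382232, 'fy': 408.6516137382232, 'cx': 319.28190314337724, 'cy': 239.94750671058617, 'mount': array([[ 1.67268356e-04, -9.60679595e-01, -2.77659302e-01,
         7.59896421e+01],
       [ 9.99999782e-01, -1.67850580e-05,  6.60497887e-04,
         9.97861204e-01],
       [-6.39187370e-04, -2.77659352e-01,  9.60679382e-01,
        -1.49400091e+02],
       [ 0.00000000e+00,  0.00000000e+00,  0.00000000e+00,
         1.00000000e+00]])}
BL [457.8 273.2  80. ]
BR [461.  -66.3  80. ]
TR [721.8 -63.3  80. ]
TL [717.1 274.4  80. ]
lock [542.7  24.5 104. ]
hub [675.3  25.1 115. ]
[595.67789101 192.59628363 135.83294717] [0.49460659 0.00795845 0.86908054] angle 0.5174557820765914
time_s: 1.15
position: [460.3, 171.2, 349.8]
eef_rot: [0.167, 0.986, -0.0, -0.0]
force: [0.0, 0.0, -0.4]
finger_gap: 92.8
gripper_force: 0.0
```

View pics/w1.png

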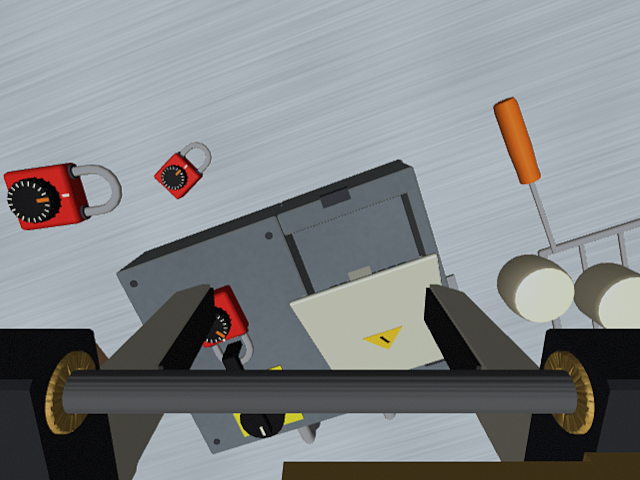

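The wrist view shows the lock at (225,320) and its dial with the orange tick about 40–60° off the bow. The cover is open about 0.52 rad. I'll close the fingers and go above the cover's edge, aligned with the box.

```bash
python3 -m inch '[[0,0.07,0.02,-0.1,0,0,0.08],[0,0.1,0.03,-0.1,0,0,0.08],[0,0.1,0.03,-0.1,0,0,0.062],[0,0.1,0.025,-0.1,0,0,0],[0,0,0,-0.1,0,0,0]]'
python3 -m inch '[[0,0,0,-0.14,0,0,0],[0,0,0,-0.1,0,0,0],[0,0,0,0,0,0,0]]'
```

```text
time_s: 1.7
position: [535.3, 194.4, 247.5]
eef_rot: [-0.007, 1.0, -0.0, -0.0]
force: [0.7, -0.9, -0.2]
finger_gap: 57.6
gripper_force: 0.0
time_s: 2.0
position: [531.7, 193.7, 197.0]
eef_rot: [-0.007, 1.0, -0.001, -0.003]
force: [-0.9, 0.1, 0.9]
finger_gap: 33.4
gripper_force: 0.0
```

```bash
python3 -m inch '[[0,0,0,0,0,0,0],[0,0,0,0,0,0,0],[0,0,0,0,0,0,0],[0,0,0,-0.03,0,0,0],[0,-0.02,0,-0.08,0,0,0]]'
python3 -m inch '[[0,-0.02,0,-0.06,0,0,0],[0,-0.02,0,-0.06,0,0,0],[0,-0.02,0,-0.06,0,0,0],[0,-0.01,0,-0.04,0,0,0],[0,0,0,0,0,0,0]]'
```

```text
time_s: 2.5
position: [531.7, 194.4, 181.0]
eef_rot: [-0.007, 1.0, 0.001, 0.002]
force: [-0.8, 0.0, 0.8]
finger_gap: 0.6
gripper_force: 0.2
time_s: 3.0
position: [514.7, 193.8, 133.3]
eef_rot: [-0.007, 1.0, -0.0, -0.002]
force: [-0.8, -0.3, 0.2]
finger_gap: 0.6
gripper_force: 0.0
```

```bash
python3 -m inch '[[0,-0.01,0,-0.06,0,0,0],[0,-0.01,0,-0.03,0,0,0],[0,0,0,-0.02,0,0,0],[0,0,0,0,0,0,0]]'
python3 -m inch '[[0,0,0,-0.01,0,0,0],[0,0,0,-0.01,0,0,0],[0,0,0,0,0,0,0]]'
```

```text
time_s: 3.4
position: [511.9, 194.1, 113.0]
eef_rot: [-0.007, 1.0, -0.0, -0.0]
force: [0.5, 0.0, 0.6]
finger_gap: 0.6
gripper_force: 0.0
time_s: 3.7
position: [512.1, 194.1, 109.6]
eef_rot: [-0.007, 1.0, 0.0, -0.0]
force: [-2.9, -0.4, 3.5]
finger_gap: 0.7
gripper_force: 1.9
```

```bash
python3 -m inch '[[0,0,0,-0.01,0,0,0],[0,0,0,-0.01,0,0,0],[0,0,0,0,0,0,0]]'
python3 -m inch '[[0,0,0,-0.01,0,0,0],[0,0,0,-0.01,0,0,0],[0,0,0,0,0,0,0]]'
```

```text
time_s: 4.0
position: [512.1, 194.0, 104.7]
eef_rot: [-0.007, 1.0, -0.0, -0.0]
force: [1.3, 0.6, -0.0]
finger_gap: 0.6
gripper_force: 0.0
time_s: 4.3
position: [512.5, 194.2, 103.9]
eef_rot: [-0.007, 1.0, 0.0, 0.0]
force: [-11.3, -4.2, 23.1]
finger_gap: 0.4
gripper_force: 11.5
```

```bash
python3 -m inch '[[0,0,0,0.2,0,0,0],[0,0,0,0.2,0,0,0],[93,0.07,-0.2,0.15,0,0,0],[93,0.1,-0.22,0.13,0,0,0],[93,0.1,-0.22,0,0,0,0]]'
python3 -m inch '[[93,0,-0.21,0,0,0,0],[93,0,0,0,0,0,0],[93,0,0,0,0,0,0],[93,0,0,0,0,0,0],[93,0,0,0,0,0,0]]'
python3 - <<'E'
from h import *
shoot("wrist","w2"); shoot("top","t2")
im,P,W,K=load("t2")
for u,v in [(215,188),(265,188),(215,262),(265,262)]: print(P[v,u].round(1))
E
```

```text
time_s: 4.8
position: [566.5, 70.9, 238.9]
eef_rot: [-0.008, 1.0, 0.0, 0.004]
force: [1.6, 0.0, 0.2]
finger_gap: 19.9
gripper_force: 0.0
time_s: 5.3
position: [563.7, 30.8, 233.7]
eef_rot: [-0.008, 1.0, 0.0, -0.0]
force: [-0.2, -0.1, -0.4]
finger_gap: 59.1
gripper_force: 0.0
[667.1 254.7  85.2]
[585.2  94.6 638. ]
[503.8 251.1  86.4]
[491.3  92.5 646.1]
```

View pics/w2.png

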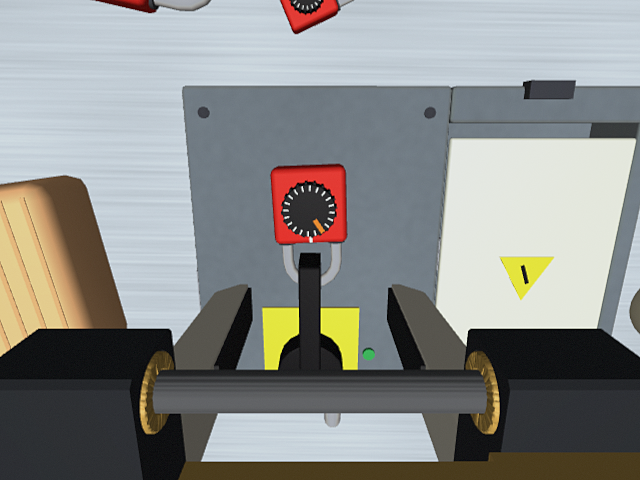

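The cover lies flat (z ≈ 86 at both ends), so it is shut. The dial centre is near (309,209), the orange tick at (320,227) and the white index at (311,240). Now I measure the dial angle and the lock pose.

```bash
cat > dial.py <<'E'
from h import *
def dial(tag,box=(150,260,250,370)):
    im,P,W,K=load(tag); v0,v1,u0,u1=box
    sub=im[v0:v1,u0:u1]; h=cv2.cvtColor(sub,cv2.COLOR_BGR2HSV)
    pt=lambda m,z:np.array([pixz(tag,u+u0,v+v0,z)[:2] for v,u in np.argwhere(m)])
    red=((h[...,0]<6)|(h[...,0]>174))&(h[...,1]>190)&(h[...,2]>90)
    n,l,s,_=cv2.connectedComponentsWithStats(red.astype(np.uint8)); red=l==1+s[1:,4].argmax()
    r=cv2.minAreaRect(pt(red,104).astype(np.float32)); print("red rect",r)
    org=(h[...,0]>8)&(h[...,0]<22)&(h[...,1]>150)&(h[...,2]>100)
    o=pt(org,118); print("tick",o.mean(0),len(o))
    hull=np.zeros(red.shape,np.uint8); cv2.fillConvexPoly(hull,cv2.convexHull(cv2.findNonZero(red.astype(np.uint8))),1)
    dk=(h[...,2]<75)&(hull>0)
    n,l,s,c=cv2.connectedComponentsWithStats(dk.astype(np.uint8)); k=1+s[1:,4].argmax()
    kp=cv2.convexHull(cv2.findNonZero((l==k).astype(np.uint8)))
    (cu,cv_),rad=cv2.minEnclosingCircle(kp); kc=pixz(tag,cu+u0,cv_+v0,116)[:2]; print("knob",cu+u0,cv_+v0,rad,kc)
    wh=(h[...,1]<70)&(h[...,2]>190); 
    ys,xs=np.nonzero(wh); sel=(np.hypot(xs-cu,ys-cv_)>rad*1.0)&(np.hypot(xs-cu,ys-cv_)<rad*1.35)
    if sel.any(): print("index",pixz(tag,xs[sel].mean()+u0,ys[sel].mean()+v0,104)[:2],sel.sum())
    d=o.mean(0)-kc; print("tick ang world",np.arctan2(d[1],d[0]))
E
python3 -c "
from dial import *; dial('w2')
print(pixz('w2',299,258,114),pixz('w2',322,258,114),pixz('w2',302,360,114),pixz('w2',321,360,114), pixz('w2',184,88,80))"
```

```text
red rect ((543.730712890625, 24.018802642822266), (53.132080078125, 50.557430267333984), 3.0690388679504395)
tick [554.76349359  30.71177304] 77
knob 308.7851104736328 208.55205917358398 28.138978958129883 [543.5610828   24.18504553]
index [568.34265946  25.41633396] 16
tick ang world 0.5275406512446434
[579.04586605  17.64794049 114.        ] [578.79747295  33.61604615 114.        ] [659.58201313  20.05266879 114.        ] [659.36296813  34.2837584  114.        ] [466.83698736 -64.3264204   80.        ]
```

```bash
python3 -m inch '[[65,-0.1,-0.033,-0.1,0,0,0],[65,0,0,-0.15,0,0,0],[65,0,0,-0.1,0,0,0],[65,0,0,0,0,0,0],[65,0,0,0,0,0,0]]'
```

```text
time_s: 5.9
position: [543.8, 23.5, 164.2]
eef_rot: [-0.007, 1.0, 0.0, -0.0]
force: [-0.4, 0.6, 0.8]
finger_gap: 64.6
gripper_force: 0.0
```

```bash
python3 -m inch '[[50,0,0,-0.1,0,0,0],[50,0,0,-0.1,0,0,0],[50,0,0.003,0,0,0,0]]'
python3 -m inch '[[0,0,0,0,0,0,0],[0,0,0,0,0,0,0],[0,0,0,0,0,0,0]]'
```

```text
time_s: 6.2
position: [543.0, 23.7, 122.9]
eef_rot: [-0.007, 1.0, 0.0, -0.001]
force: [-0.4, -0.3, -0.5]
finger_gap: 50.7
gripper_force: 0.0
time_s: 6.5
position: [545.1, 23.5, 125.9]
eef_rot: [-0.007, 1.0, -0.0, 0.002]
force: [0.3, 0.1, 4.3]
finger_gap: 35.3
gripper_force: 30.0
```

```bash
cat > s.py <<'E'
from plant import robot
import numpy as np
s=robot.get_state(); print("M",np.round(s["moment"],3),"F",np.round(s["force"],1))
E
python3 s.py; python3 -m inch '[[0,0,0,0,0,0,-0.06],[0,0,0,0,0,0,0]]' | sed -n '2,4p'; python3 s.py
python3 -m inch '[[0,0,0,0,0,0,-0.06],[0,0,0,0,0,0,0]]' | sed -n '2,4p'; python3 s.py
python3 -m inch '[[0,0,0,0,0,0,-0.06],[0,0,0,0,0,0,0]]' | sed -n '2,4p'; python3 s.py
python3 -m inch '[[0,0,0,0,0,0,-0.03],[0,0,0,0,0,0,0]]' | sed -n '2,4p'; python3 s.py
```

```text
M [0.073 0.114 0.043] F [0.3 0.1 4.3]
position: [545.1, 23.3, 125.8]
eef_rot: [0.041, 0.999, -0.0, 0.002]
force: [-1.3, -0.4, 6.3]
M [-0.068  0.13  -0.017] F [-1.3 -0.4  6.3]
position: [545.1, 23.1, 125.8]
eef_rot: [0.088, 0.996, -0.0, 0.002]
force: [-1.4, -1.5, 6.4]
M [-0.244  0.137  0.032] F [-1.4 -1.5  6.4]
position: [545.0, 22.9, 125.8]
eef_rot: [0.135, 0.991, -0.0, 0.002]
force: [-1.2, -2.5, 6.0]
M [-0.443  0.187  0.054] F [-1.2 -2.5  6. ]
position: [545.0, 22.8, 125.9]
eef_rot: [0.158, 0.988, -0.0, 0.002]
force: [-1.6, -2.3, 6.9]
M [-0.487  0.232  0.038] F [-1.6 -2.3  6.9]
```

```bash
python3 -m inch '[[55,0,0,0,0,0,0],[55,0,0,0,0,0,0],[55,0,0,0.2,0,0,0],[55,0.1,0,0.2,0,0,0.1],[55,0,0,0.15,0,0,0.11]]'
python3 -m inch '[[90,0,0,0,0,0,0],[90,0,0,0,0,0,0],[90,0,0,0,0,0,0]]'
python3 - <<'E'
from dial import *
shoot("wrist","w3"); dial("w3")
E
```

```text
time_s: 7.8
position: [565.3, 23.6, 236.3]
eef_rot: [0.005, 1.0, 0.0, 0.001]
force: [0.7, -0.3, 0.2]
finger_gap: 54.8
gripper_force: 0.0
time_s: 8.1
position: [562.9, 23.6, 232.2]
eef_rot: [0.009, 1.0, 0.0, -0.001]
force: [0.2, -0.7, -0.7]
finger_gap: 74.6
gripper_force: 0.0
red rect ((543.7350463867188, 24.04736328125), (53.13014221191406, 50.55927276611328), 3.022444009780884)
tick [556.26943392  27.3250626 ] 77
knob 318.4677429199219 210.5 28.384859085083008 [543.44201833  24.14068665]
index [568.09412771  25.43392415] 14
tick ang world 0.24332872664896588
```

```bash
python3 - <<'E'
import cv2,numpy as np
a=[cv2.resize(cv2.imread(f'pics/{t}.png')[150:270,250:370],(390,390),interpolation=cv2.INTER_CUBIC) for t in('w2','w3')]
cv2.imwrite('pics/cmp.png',np.hstack(a))
E
```

```text
(no output)
```

View pics/cmp.png

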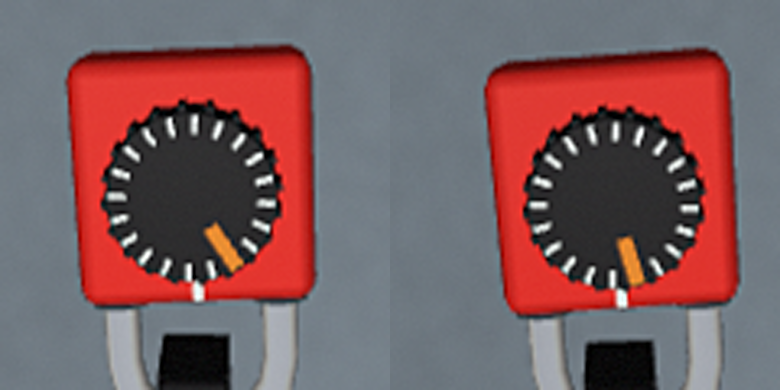

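The right-hand crop shows the tick about 12° short of the white index after turning about one click. I'll regrip and turn roughly one more.

```bash
python3 -m inch '[[50,-0.095,0.002,-0.15,0,0,0],[50,0,0,-0.2,0,0,0],[50,0,0,-0.18,0,0,0],[50,0,0,0,0,0,0],[50,0,0,0,0,0,0]]'
python3 -m inch '[[0,0,0,0,0,0,0],[0,0,0,0,0,0,0],[0,0,0,0,0,0,0]]'; python3 s.py
```

```text
time_s: 8.65
position: [543.7, 24.0, 127.0]
eef_rot: [0.008, 1.0, 0.0, -0.002]
force: [0.2, -0.1, 0.3]
finger_gap: 51.4
gripper_force: 0.0
time_s: 8.95
position: [546.4, 23.7, 130.2]
eef_rot: [0.008, 1.0, -0.0, 0.002]
force: [-0.2, 0.5, 5.4]
finger_gap: 34.9
gripper_force: 30.0
M [-0.033  0.052 -0.044] F [-0.2  0.5  5.4]
```

```bash
for i in 1; do :; done
python3 -m inch '[[0,0,0,0,0,0,-0.05],[0,0,0,0,0,0,0]]' | sed -n '2,4p'; python3 s.py
python3 -m inch '[[0,0,0,0,0,0,-0.05],[0,0,0,0,0,0,0]]' | sed -n '2,4p'; python3 s.py
python3 -m inch '[[0,0,0,0,0,0,-0.05],[0,0,0,0,0,0,0]]' | sed -n '2,4p'; python3 s.py
python3 -m inch '[[0,0,0,0,0,0,-0.02],[0,0,0,0,0,0,0]]' | sed -n '2,4p'; python3 s.py
python3 -m inch '[[55,0,0,0,0,0,0],[55,0,0,0,0,0,0],[55,0,0,0.2,0,0,0],[55,0.09,0,0.2,0,0,0.08],[55,0,0,0.12,0,0,0.09]]'
python3 -m inch '[[90,0,0,0,0,0,0],[90,0,0,0,0,0,0],[90,0,0,0,0,0,0]]'
python3 - <<'E'
from dial import *
shoot("wrist","w4"); dial("w4")
a=[cv2.resize(cv2.imread(f'pics/{t}.png')[150:270,250:370],(390,390),interpolation=cv2.INTER_CUBIC) for t in('w3','w4')]
cv2.imwrite('pics/cmp2.png',np.hstack(a))
E
```

```text
position: [546.4, 23.5, 130.2]
eef_rot: [0.049, 0.999, -0.0, 0.002]
force: [-0.2, -0.9, 5.5]
M [-0.232  0.104  0.014] F [-0.2 -0.9  5.5]
position: [546.3, 23.2, 130.2]
eef_rot: [0.088, 0.996, -0.0, 0.002]
force: [-1.6, -2.2, 6.1]
M [-0.452  0.121 -0.028] F [-1.6 -2.2  6.1]
position: [546.3, 23.0, 130.2]
eef_rot: [0.127, 0.992, -0.001, 0.002]
force: [-0.8, -3.6, 6.4]
M [-0.709  0.164  0.028] F [-0.8 -3.6  6.4]
position: [546.2, 22.9, 130.1]
eef_rot: [0.142, 0.99, -0.001, 0.002]
force: [-1.7, -4.1, 5.3]
M [-0.793  0.223  0.033] F [-1.7 -4.1  5.3]
time_s: 10.25
position: [564.8, 24.0, 235.4]
eef_rot: [0.005, 1.0, 0.0, 0.002]
force: [-0.2, 0.1, -0.5]
finger_gap: 55.2
gripper_force: 0.0
time_s: 10.55
position: [561.9, 24.0, 230.1]
eef_rot: [0.009, 1.0, 0.0, -0.001]
force: [0.5, -0.3, -0.4]
finger_gap: 74.6
gripper_force: 0.0
red rect ((543.681396484375, 24.423202514648438), (53.08678436279297, 50.5703010559082), 2.822415351867676)
tick [556.62675388  24.64550551] 77
knob 318.3304748535156 212.94098663330078 28.445003509521484 [543.56634704  24.48655786]
index [568.40161841  25.84431135] 14
tick ang world 0.012169590529229139
```

View pics/cmp2.png

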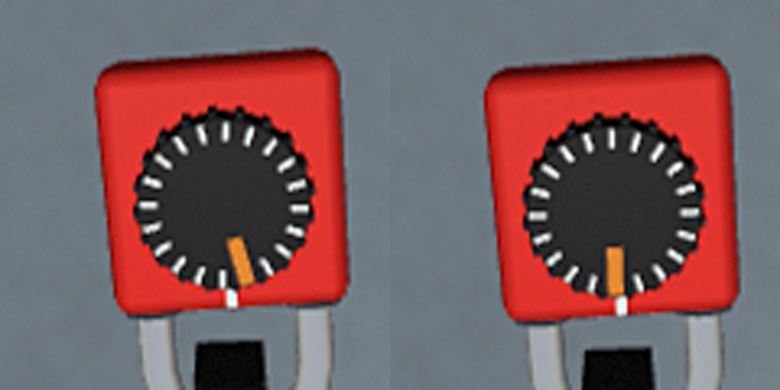

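The tick now stands at the index, within ~0.04 rad. I'll grip the body by its sides.

```bash
python3 -m inch '[[72,-0.09,0.002,-0.15,0,0,0.043],[72,0,0,-0.2,0,0,0],[72,0,0,-0.15,0,0,0],[72,0,0,0,0,0,0],[72,0,0,0,0,0,0]]'
```

```text
time_s: 11.1
position: [543.9, 24.4, 131.2]
eef_rot: [-0.026, 1.0, 0.0, -0.001]
force: [-0.8, -0.1, 0.9]
finger_gap: 72.1
gripper_force: 0.0
```

```bash
python3 -m inch '[[72,0,0,-0.1,0,0,0],[72,0,0,-0.06,0,0,0],[72,0,0,0,0,0,0]]'
python3 -m inch '[[0,0,0,0,0,0,0],[0,0,0,0,0,0,0],[0,0,0,0,0,0,0],[0,0,0,0,0,0,0]]'; python3 s.py
```

```text
time_s: 11.4
position: [544.3, 24.3, 99.3]
eef_rot: [-0.026, 1.0, 0.0, -0.001]
force: [-0.0, -0.8, -0.3]
finger_gap: 72.0
gripper_force: 0.0
time_s: 11.8
position: [545.5, 24.2, 100.9]
eef_rot: [-0.026, 1.0, -0.0, 0.001]
force: [-0.5, 0.6, 2.9]
finger_gap: 51.5
gripper_force: 30.0
M [-0.056  0.119  0.06 ] F [-0.5  0.6  2.9]
```

```bash

python3 -m inch '[[0,-0.02,-0.001,0,0,0,0],[0,-0.02,-0.001,0,0,0,0],[0,0,0,0,0,0,0]]' | sed -n '2,5p'
python3 -m inch '[[0,-0.02,-0.001,0,0,0,0],[0,0,0,0,0,0,0]]' | sed -n '2,5p'
python3 -m inch '[[0,-0.015,-0.001,0,0,0,0],[0,0,0,0,0,0,0]]' | sed -n '2,5p'
python3 -m inch '[[0,-0.015,-0.001,0,0,0,0],[0,0,0,0,0,0,0]]' | sed -n '2,5p'
```

```text
position: [537.6, 23.8, 100.9]
eef_rot: [-0.026, 1.0, -0.0, 0.001]
force: [3.3, 0.2, 4.9]
finger_gap: 51.6
position: [533.7, 23.5, 100.9]
eef_rot: [-0.026, 1.0, -0.0, 0.001]
force: [4.4, -0.5, 4.9]
finger_gap: 52.1
position: [530.9, 23.3, 100.9]
eef_rot: [-0.026, 1.0, -0.0, 0.002]
force: [6.0, -0.5, 3.4]
finger_gap: 51.9
position: [528.0, 23.1, 100.9]
eef_rot: [-0.026, 1.0, -0.0, 0.002]
force: [6.1, -0.0, 3.5]
finger_gap: 51.7
```

```bash

python3 -m inch '[[0,-0.02,-0.001,0,0,0,0],[0,0,0,0,0,0,0]]' | sed -n '2,4p'
python3 -m inch '[[0,-0.02,-0.001,0,0,0,0],[0,0,0,0,0,0,0]]' | sed -n '2,4p'
python3 -m inch '[[0,-0.01,-0.0005,0,0,0,0],[0,0,0,0,0,0,0]]' | sed -n '2,4p'
python3 -m inch '[[0,-0.01,-0.0005,0,0,0,0],[0,0,0,0,0,0,0]]' | sed -n '2,4p'
```

```text
position: [523.9, 22.9, 100.9]
eef_rot: [-0.026, 1.0, -0.0, 0.002]
force: [6.1, -0.2, 4.4]
position: [519.8, 22.7, 100.9]
eef_rot: [-0.026, 1.0, -0.0, 0.002]
force: [5.0, -1.9, 3.6]
position: [518.3, 22.6, 100.9]
eef_rot: [-0.026, 1.0, -0.0, 0.002]
force: [7.3, -1.6, 2.6]
position: [517.4, 22.3, 101.0]
eef_rot: [-0.026, 1.0, -0.0, 0.003]
force: [13.8, -3.5, -2.1]
```

```bash

python3 -m inch '[[0,-0.005,0,0,0,0,0],[0,0,0,0,0,0,0]]' | sed -n '2,4p'
python3 - <<'E'
from h import *
shoot("wrist","w5"); shoot("scene","s5")
a=cv2.imread('pics/w5.png')[100:400,150:480]; b=cv2.resize(cv2.imread('pics/s5.png')[190:330,240:400],(343,300),interpolation=cv2.INTER_CUBIC)
cv2.imwrite('pics/o5.png',np.hstack([a,b]))
E
```

```text
position: [517.0, 22.1, 101.1]
eef_rot: [-0.026, 1.0, -0.001, 0.004]
force: [16.9, -2.4, -4.9]
```

View pics/o5.png

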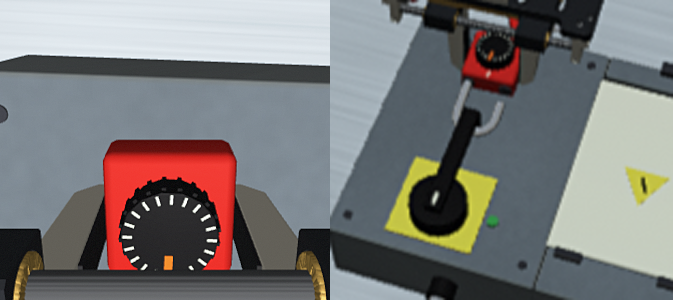

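```bash
python3 - <<'E'
from h import *
im,P,W,K=load("w2")
for z in (80,103,114): print(z,pixz("w2",310,253,z).round(1))
for v in range(246,300,3): print(v,P[v,310].round(1),im[v,310])
E
```

```text
80 [586.3  24.6  80. ]
103 [578.8  25.  103. ]
114 [575.3  25.3 114. ]
246 [580.5  24.6  80.3] [134 125 114]
249 [582.4  24.6  81.9] [134 124 115]
252 [585.4  24.6  80.2] [104  97  89]
255 [585.4  24.8  87.6] [5 5 4]
258 [585.2  24.9  95.3] [7 6 7]
261 [584.8  25.1 103.4] [12  8  8]
264 [585.   25.2 109.4] [12 12 12]
267 [585.7  25.3 113.5] [14 13 11]
270 [587.8  25.4 113.9] [42 42 42]
273 [589.5  25.4 115.3] [43 42 43]
276 [592.2  25.4 114.3] [42 41 41]
279 [594.4  25.4 114.3] [41 41 41]
282 [596.8  25.5 114.1] [42 40 42]
285 [598.8  25.5 114.7] [42 43 42]
288 [601.1  25.5 114.7] [40 37 40]
291 [603.6  25.5 114.3] [41 40 41]
294 [605.9  25.5 114.2] [38 37 37]
297 [608.3  25.6 114. ] [41 41 40]
```

The shackle is fully open: the scene crop shows the short leg's end off the body on the +y side, and the web's near face at x 585 fits with that. Now I ease forward to bring the gap in line with the web.

```bash

python3 -m inch '[[0,0.025,0.002,0.008,0,0,0],[0,0.03,0.002,0,0,0,0],[0,0.04,0.002,0,0,0,0],[0,0.04,0.002,0,0,0,0],[0,0,0,0,0,0,0]]'
python3 -m inch '[[0,0.03,0.002,0,0,0,0],[0,0.02,0.001,0,0,0,0],[0,0,0,0,0,0,0],[0,0,0,0,0,0,0]]'
```

```text
time_s: 14.3
position: [540.6, 24.5, 100.9]
eef_rot: [-0.026, 1.0, 0.0, -0.001]
force: [1.1, -0.6, -0.1]
finger_gap: 51.7
gripper_force: 30.0
time_s: 14.7
position: [550.5, 25.0, 101.0]
eef_rot: [-0.026, 1.0, 0.0, -0.0]
force: [0.2, -0.0, -2.0]
finger_gap: 51.6
gripper_force: 30.0
```

```bash
python3 - <<'E'
from h import *
shoot("wrist","w6"); im,P,W,K=load("w6"); print(robot.get_state()["position"])
v=slice(200,380)
for t in ("w6","w5"):
  im,P,W,K=load(t); h=cv2.cvtColor(im,cv2.COLOR_BGR2HSV)
  red=((h[...,0]<6)|(h[...,0]>174))&(h[...,1]>190)&(h[...,2]>60); red[:200]=0
  m=red&(P[...,2]>102)&(P[...,2]<110); q=P[m]; print(t,m.sum(),np.percentile(q,[1,5,50,99],axis=0).round(1).tolist())
  u0,u1=np.nonzero(m.any(0))[0][[0,-1]]; print(u0,u1)
  s=red&(P[...,2]>84)&(P[...,2]<98); s[:,:u0+25]=0; s[:,u1-25:]=0; print("side x",np.median(P[s][:,0]),s.sum())
E
```

```text
[550.48470696  25.03354834 100.96923361]
w6 6979 [[522.4, 0.4, 102.2], [523.6, 1.7, 102.7], [533.1, 24.7, 104.2], [571.6, 50.7, 106.4]]
254 385
side x 522.2175051927429 690
w5 6973 [[489.0, -2.6, 102.2], [490.2, -1.2, 102.7], [499.7, 21.6, 104.2], [538.1, 47.8, 106.5]]
254 385
side x 488.9189231035795 709
```

```bash

python3 -m inch '[[0,0.0235,0.001,0,0,0,0],[0,0,0,0,0,0,0],[0,0.0015,-0.03,0,0,0,0],[0,0.0015,-0.03,0,0,0,0],[0,0,0,0,0,0,0]]'
python3 -m inch '[[0,0.002,-0.03,0,0,0,0],[0,0.002,-0.03,0,0,0,0],[0,0,0,0,0,0,0]]'
```

```text
time_s: 15.25
position: [556.0, 12.0, 101.2]
eef_rot: [-0.025, 1.0, -0.0, -0.0]
force: [0.9, 0.2, -3.5]
finger_gap: 52.0
gripper_force: 30.0
time_s: 15.55
position: [557.0, 0.1, 101.5]
eef_rot: [-0.025, 1.0, -0.0, 0.0]
force: [-0.2, -0.3, -3.5]
finger_gap: 51.8
gripper_force: 30.0
```

```bash

python3 -m inch '[[0,0.0005,-0.03,0,0,0,0],[0,0.001,-0.03,0,0,0,0],[0,0,0,0,0,0,0]]'
python3 -m inch '[[0,0.001,-0.04,0,0,0,0],[0,0.001,-0.04,0,0,0,0],[0,0,0,0,0,0,0],[0,0,0,0,0,0,0]]'
python3 - <<'E'
from h import *
shoot("scene","s7"); cv2.imwrite('pics/o7.png',cv2.resize(cv2.imread('pics/s7.png')[170:330,200:440],(720,480),interpolation=cv2.INTER_CUBIC))
E
```

```text
time_s: 15.85
position: [557.3, -11.8, 101.5]
eef_rot: [-0.025, 1.0, -0.0, 0.0]
force: [0.5, -1.2, -4.3]
finger_gap: 51.9
gripper_force: 30.0
time_s: 16.25
position: [557.6, -27.2, 101.4]
eef_rot: [-0.025, 1.0, 0.0, -0.0]
force: [-0.6, -0.5, -3.7]
finger_gap: 51.8
gripper_force: 30.0
```

View pics/o7.png

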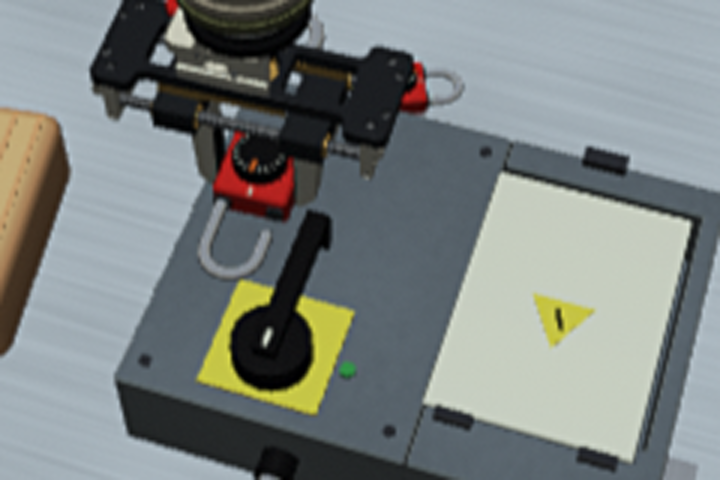

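The open shackle, at (235,240), is clear of the handle, and the cover is shut. I'll lift straight up.

```bash

python3 -m inch '[[0,0,0,0.05,0,0,0],[0,0,0,0.15,0,0,0],[0,0,0,0.18,0,0,0],[0,0,0,0.18,0,0,0],[0,0,0,0.12,0,0,0]]'
python3 -m inch '[[0,0,0,0.06,0,0,0],[0,0,0,0,0,0,0],[0,0,0,0,0,0,0],[0,0,0,0,0,0,0],[0,0,0,0,0,0,0]]'
python3 - <<'E'
from h import *
shoot("scene","s8"); shoot("top","t8"); cv2.imwrite('pics/o8.png',np.hstack([cv2.imread('pics/s8.png')[60:360,200:560],cv2.imread('pics/t8.png')[100:400,130:500]]))
E
```

```text
time_s: 16.8
position: [558.6, -26.7, 241.6]
eef_rot: [-0.026, 1.0, -0.0, 0.002]
force: [0.9, -0.6, -2.6]
finger_gap: 51.6
gripper_force: 30.0
time_s: 17.3
position: [556.7, -26.8, 247.5]
eef_rot: [-0.026, 1.0, 0.0, -0.002]
force: [0.1, -0.0, -2.8]
finger_gap: 51.6
gripper_force: 30.0
```

View pics/o8.png

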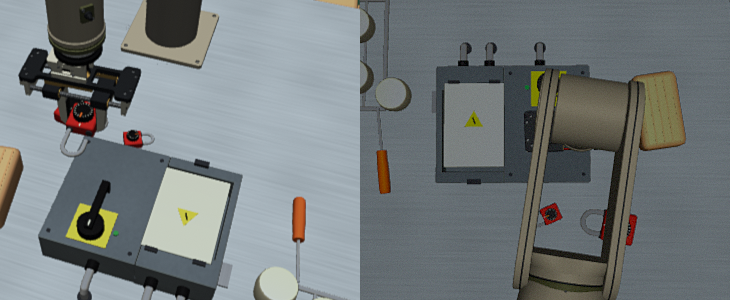

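The lock is held about 145 mm above the box with its shackle open, the cover is shut, and the cheeses and screwdriver haven't moved.

```bash
python3 -c "
from plant import robot
print(robot.finish_job())"
```

```text
the job is handed in; nothing more can be done
None
```

I handed the job in at about 17 s of the 67 s allowed: the cover is shut, and the padlock is unlocked, off the handle and held dial up with its shackle open, about 145 mm above the box.

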